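# Load the lime wedge cutter

## Task

Load the wedge cutter: put the lime in its sloping trough and let go of it, then slide the pusher carriage down the slope until its sprung plate holds the lime snugly against the blades, with about 7 newtons of spring force left on the lime, and let go. Do not bruise the lime by pressing hard, and leave the mandarin and the garlic where they are.

Things in the scene. Friction and masses are not known exactly. Their poses are not given: they have to be found in the camera images.
- lime_center (a point): Centre of the green lime, 53 x 46 x 48 mm (its long axis is the point's x, the 48 mm is its z; it starts standing on its z on the table with any yaw), about 50 g. Loose; it can roll.
- lime: The same lime; origin at the middle of its underside as it starts, 24 mm below its centre, same axes.
- trough: V trough of the wedge cutter, fixed. Origin: bottom of the V at its low end (the end nearer the robot), in the blade plane, 105 mm above the table. x up the slope (25 degrees from level), y across, z square to the slope (leaning towards the robot). x = 0 to 205 mm; sheets rise 20 degrees each way to edges at y = +-36, z = 13 mm. A lime in it has its centre at z = 25 to 31 mm.
- blades (a point): Middle of the star of blades that closes the trough's low end, 28 mm above the V's bottom, in the plane the lime meets (trough x = 0); axes as the trough's. Its white frame: x = -12 to 0, y = +-52, up to 77 mm above the V's bottom. Put the lime about 30 to 65 mm up the slope from here; it rolls down to the blades or stays.
- splash_top (a point): Middle of the top edge of the steel splash plate that stands square to the slope at the trough's upper end: trough x = 205 to 210 mm, y = +-50, up to z = 185 mm. It is so near the carriage's starting place that a gripper held upright on the handle strikes it; lean the tool 20 to 30 degrees back, about square to the slope.
- pusher: White carriage on the trough, origin on the V's bottom line, axes as the trough's. Starts with its origin at trough x = 142 to 152 mm; slides down (-x) to 50 mm at most. Block x = +-18, y = +-44, z = 5 to 45 mm. The slide rubs with about 11 N (its weight helps by 1.2 N down the slope) and the carriage stays where it is left, unless the spring pushes it back with over about 12 N.
- plate_face (a point): Middle of the front face of the carriage's steel spring plate when unpressed (33 mm down the slope from the carriage's origin, 28 mm above the V's bottom; fixed to the carriage). Plate 42 mm wide, 36 mm high; it gives way 8 mm on a spring of 5 N per mm, no preload. Once it presses the lime on the blades, the push needed rises above the sliding force by the spring's force.
- handle (a point): Grip point on the carriage's black handle, 75 mm above the V's bottom, on the carriage's middle. The handle is a rounded block 34 mm along the slope, 16 mm across it (grip it across), from z = 56 to 90 mm; axes as the trough's.
- mandarin_center (a point): Centre of the orange mandarin, 58 mm, bystander. Loose.
- garlic_center (a point): Centre of the garlic bulb, 53 mm, bystander. Loose.

How it is judged:
On the way, in this order (a step that is already met when the one before it is completed fails the run):
1. the lime lies in the trough between the blades and the carriage, let go of (x of lime_center in the frame of trough between 0.015 and 0.1 m and y of lime_center in the frame of trough between -0.015 and 0.015 m and z of lime_center in the frame of trough between 0.015 and 0.038 m and contact force between the fingers and lime below 0.1 N), for 0.2 s.
2. the carriage's spring plate presses the lime against the blades with more than 4 N (contact force between pusher and lime above 4 N and x of lime_center in the frame of trough below 0.032 m), for 0.3 s.
At the end, for the whole second after the job is handed in: The lime lies in the trough against the blades (its centre less than 32 mm from the blade plane and within 15 mm of the trough's middle), at rest, and the carriage, let go of and at rest, still presses it with 4 to 10.5 N of spring force (all of step 2 and contact force between pusher and lime below 10.5 N and x of lime_center in the frame of trough above 0.015 m and y of lime_center in the frame of trough between -0.015 and 0.015 m and linear speed of lime below 0.02 m/s and linear speed of pusher below 0.01 m/s); the robot touches nothing.
It fails at once if the lime is bruised: the carriage presses it with more than 18 N (contact force between pusher and lime above 18 N).
It fails at once if the mandarin is moved more than 40 mm (distance of mandarin_center from where it was at the start of the episode above 0.04 m).
It fails at once if the garlic is moved more than 40 mm (distance of garlic_center from where it was at the start of the episode above 0.04 m).
It also fails if it takes over 72 s, if anything falls off the work surface, if the arm or the gripper's body presses on something with over 40 N, if the wrist force passes 120 N, or if a joint passes its speed limit or range.

## Robot

A 6-joint arm with a two-finger parallel gripper is mounted at the origin on the work surface; the furniture and walls round the work are solid. World frame = base frame: x ahead of the robot, y to its left, z up, the work surface at z = 0. Lengths are in m, angles in rad, forces in N, time in s.
With the tool pointing down it reaches from about 0.3 to 0.825 m from the base axis. Payload 5.4 kg.
Tool frame: the origin (TCP) lies on the centre line of the jaws, within the pads' length; the fingertips stand 22 mm ahead of it and the grasp point (between the pads) lies 3 mm ahead of it; z points along the fingers, y is the line along which they close (so a half turn about z gives the same grasp; the last joint's range is limited). The gripper opens to 92 mm and grips with 3 to 60 N. Pads are 20 mm wide; open, the fingers measure 128 mm over their backs; the gripper's body (75 mm by 189 mm) begins 69 mm behind the grasp point.
Start: joints at [0.905, 0.158, 1.597, -0, 1.386, -0.21], TCP at [0.253, 0.516, 0.237] pointing down, gripper open.
Joint ranges: [-2.91, 2.91], [-0.94, 2.29], [0.18, 2.7], [-1.29, 4.43], [0.17, 2.64], [-3, 3]. Speed limits (rad/s): [2.57, 2.57, 3.14, 3.14, 3.14, 3.14].

## Interface

Orientations are given as a rotation vector (axis times angle).
In Python, from workcell import * gives the robot as it stands. Calls block until the motion is done:
- goto(position, orientation): joint-space move of the TCP to a pose.
- line_to(position, rot=None, max_speed=0.15): straight line of the TCP; rot=None keeps the orientation; max_speed is the mean speed in m/s.
- set_joints(angles): joint-space move.
- set_gripper(opening, newtons=None): opening from 0.0 (shut) to 1.0 (fully open); newtons is the grip in N (None keeps the last); returns when the fingers have stopped.
- hold(seconds).
- inverse_kinematics(position, orientation): joint angles nearest the present ones, or None.
- read_camera(name): name is "scene" or "top" or "wrist"; returns a dict with "pixels" (420x560x3 uint8, blue, green, red), "fx", "fy", "cx", "cy" (pixels), "k1" (the pictures are not rectified: a ray, as slopes to the right and down, at radius r is drawn at 1 + k1 r^2 times it, then the intrinsics apply), "R" (3x3) and "t" (3): a world point X has camera coordinates R X + t. Camera axes: x right, y down, z forward; pixel columns grow to the right and rows downward; lengths in m; the calibration is good to about 2 mm. A picture is of the moment at which its call begins. There is no depth.
A pose or a line that the arm cannot do raises MotionError and nothing moves.
- job_done(): hands the job in; it is judged then, once.
Trained networks look in a picture, given as the dict that the camera call returned (one of the last four; its "shot" number tells which), for a name from the list of things; names that differ only in an ending like _2 or _b are one class to them, and where a whole thing is asked for, a point or a joint stands for the part that bears it (a point fixed in the world has none). Each returns a list of dicts, best first, with "p" (0 to 1); they miss things now and then, are a little off and sometimes report something else, mostly with a low value. They report only what shows in the picture. A call takes as long as a camera call.
- cut_out(query, picture): "region" (420x560 bool, what is visible of it).
- place_of(query, picture): "location" ([x, y, z] in m, in the coordinates of the camera as it stood for that picture, good to about 4 mm: a listed point, or the origin of a listed thing).
Readings, each from a call of its own:
- current_clock(): time.
- current_joints(): joint angles.
- current_joint_vel(): joint speeds.
- current_effort(): joint torques, N m.
- current_ee_pos(): TCP position.
- current_tool_rot(): TCP orientation.
- current_contact_force(): force on the tool from outside, world axes, zero at the start.
- current_ft_torque(): the same for the moment, N m.
- current_opening(): opening from 0.0 (shut) to 1.0 (fully open).
- current_grip_force(): force on a finger pad.
Only numpy, scipy, OpenCV 4.12 (cv2) and the standard library are available. Lean on these libraries where they do the work, as an engineer would, in place of code of your own. Each camera call takes 0.05 s, during which the arm holds its last target. There are 200 camera calls.

## Working session

There is one attempt and no reset: what is moved stays moved. The work goes in short steps, each a Python script; the robot and the scene stay as the last script left them, time stands still between calls to the robot, and variables do not carry over. Pictures are saved under pics/ and viewed, at most 10 in all, crops included, and the job is handed in when it is done.

```bash
mkdir -p pics; cat > h.py <<'E'
from workcell import *
import numpy as np, cv2
from scipy.spatial.transform import Rotation as Ro
def world(p,d): return np.array(d["R"]).T@(np.array(p)-np.array(d["t"]))
def look(names,cams=("scene","top")):
    for c in cams:
        d=read_camera(c)
        for n in names:
            for r in place_of(n,d)[:2]:
                print(c,n,round(r["p"],2),world(r["location"],d).round(4))
        yield c,d
E
python3 - <<'E'
from h import *
ims=[]
for c,d in look(["lime_center","lime","trough","blades","splash_top","pusher","plate_face","handle","mandarin_center","garlic_center"]):
    ims.append(d["pixels"])
cv2.imwrite("pics/a.png",cv2.resize(np.hstack(ims),(800,300),interpolation=cv2.INTER_AREA)); print(current_clock())
E
```

```text
scene lime_center 0.69 [0.613  0.057  0.1815]
scene lime_center 0.64 [ 0.5433 -0.3494  0.0213]
scene lime 0.77 [ 0.5428 -0.3457 -0.0009]
scene lime 0.52 [0.5155 0.0892 0.1296]
scene trough 0.94 [0.5184 0.0842 0.1001]
scene blades 0.57 [0.5142 0.0879 0.1283]
scene splash_top 0.88 [0.6309 0.0556 0.3553]
scene pusher 0.77 [0.6557 0.0434 0.1685]
scene plate_face 0.9 [0.6133 0.0565 0.1798]
scene plate_face 0.39 [0.5162 0.0899 0.127 ]
scene handle 0.69 [0.6224 0.0539 0.2392]
scene mandarin_center 0.88 [ 0.4594 -0.2314  0.0256]
scene mandarin_center 0.47 [0.518  0.0836 0.1   ]
scene garlic_center 0.7 [ 0.5872 -0.2545  0.0246]
scene garlic_center 0.43 [0.5145 0.0882 0.1293]
top lime_center 0.49 [ 0.5401 -0.3502  0.0224]
top lime 0.52 [ 0.5408 -0.3549  0.0009]
top trough 0.75 [0.5257 0.0818 0.1068]
top blades 0.55 [0.5149 0.083  0.1294]
top splash_top 0.95 [0.6261 0.0471 0.361 ]
top pusher 0.7 [0.6584 0.0418 0.1689]
top plate_face 0.93 [0.6161 0.0504 0.1791]
top handle 0.67 [0.6272 0.0537 0.2351]
top handle 0.2 [0.6544 0.0388 0.1686]
top mandarin_center 0.62 [ 0.4572 -0.2276  0.0262]
top garlic_center 0.77 [ 0.5827 -0.253   0.0267]
top garlic_center 0.65 [0.6255 0.0481 0.3621]
1.1
```

View pics/a.png

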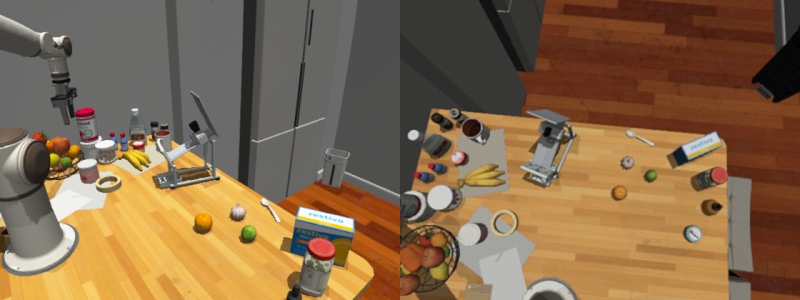

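```bash
python3 - <<'E'
from h import *
# fit the trough pose (position x,y,z, yaw; slope 25deg) + carriage x to the detections
from scipy.optimize import least_squares
a=np.radians(25)
def F(p):
    return Ro.from_euler('z',p[3]).as_matrix()@Ro.from_euler('y',-a).as_matrix()
M=[((0,0,0),0,[[.5184,.0842,.1001],[.5257,.0818,.1068]]),((0,0,.028),0,[[.5142,.0879,.1283],[.5149,.083,.1294]]),
((.205,0,.185),0,[[.6309,.0556,.3553],[.6261,.0471,.361]]),((0,0,0),1,[[.6557,.0434,.1685],[.6584,.0418,.1689]]),
((-.033,0,.028),1,[[.6133,.0565,.1798],[.6161,.0504,.1791]]),((0,0,.075),1,[[.6224,.0539,.2392],[.6272,.0537,.2351]])]
def res(p):
    out=[]
    for l,c,ms in M:
        x=np.r_[p[:2],.105]+F(p)@(np.array(l)+[c*p[4],0,0])
        out+=[x-np.array(m) for m in ms]
    return np.concatenate(out)
s=least_squares(res,[.52,.085,0,-.2,.147][:2]+[.105,-.2,.147],loss='soft_l1',f_scale=.004)
print(s.x.round(4)); print((res(s.x).reshape(-1,3)*1000).round(1))
d=read_camera("top")
for n in ("lime",):
    r=cut_out(n,d)
    for q in r[:2]:
        m=q["region"].astype(np.uint8); ys,xs=np.nonzero(m)
        print(q["p"],m.sum(),xs.mean(),ys.mean())
        c=max(cv2.findContours(m,0,1)[0],key=cv2.contourArea)
        print(cv2.fitEllipse(c))
        uv=cv2.fitEllipse(c)[0]; 
K=np.array([[d["fx"],0,d["cx"]],[0,d["fy"],d["cy"]],[0,0,1.]])
print(np.array(d["R"]).round(2), world([0,0,0],d).round(3),d["k1"])
E
```

```text
[ 0.5249  0.0825 -0.0632 -0.292   0.1506]
[[ 6.5 -1.7  4.9]
 [-0.8  0.7 -1.8]
 [-0.6 -2.   2.1]
 [-1.3  2.9  1. ]
 [-2.9 -4.1  4. ]
 [ 1.9  4.4 -1.7]
 [-0.1 -0.2  0.1]
 [-2.8  1.4 -0.3]
 [ 2.4 -1.3  0.3]
 [-0.4  4.8  1. ]
 [ 2.9 -1.6 -2.6]
 [-1.9 -1.4  1.5]]
[[ 0.1  -1.    0.01]
 [-0.97 -0.1  -0.22]
 [ 0.22  0.01 -0.97]] [ 0.367 -0.134  1.136] 0.017699546264348293
```

```bash
cat >> h.py <<'E'
def rot(y,z):
    y=np.array(y,float);z=np.array(z,float);y/=np.linalg.norm(y);z/=np.linalg.norm(z)
    best=None
    return [Ro.from_matrix(np.c_[np.cross(s*y,z),s*y,z]).as_rotvec() for s in (1,-1)]
def pick(pos,rs):
    c=[(abs(q[5]),i) for i,r in enumerate(rs) if (q:=inverse_kinematics(list(pos),list(r))) is not None]
    return rs[min(c)[1]]
DOWN=rot([1,0,0],[0,0,-1])
E
python3 - <<'E'
from h import *
r=pick([.541,-.351,.25],DOWN); print(r, inverse_kinematics([.541,-.351,.25],list(r)))
rr=pick([.3,-.05,.45],DOWN)
goto([.3,.25,.45],list(current_tool_rot()))
goto([.35,-.2,.42],list(r))
goto([.541,-.351,.25],list(r))
for c,d in look(["lime_center","lime","garlic_center","mandarin_center"],("wrist","top","scene")):
    if c=="wrist": cv2.imwrite("pics/b.png",d["pixels"])
    for q in cut_out("lime",d)[:1]:
        con=max(cv2.findContours(q["region"].astype(np.uint8),0,1)[0],key=cv2.contourArea)
        (u,v),ax,an=cv2.fitEllipse(con)
        K=np.array([[d["fx"],0,d["cx"]],[0,d["fy"],d["cy"]],[0,0,1.]])
        n=cv2.undistortPoints(np.array([[[u,v]]]),K,np.array([d["k1"],0,0,0]))[0,0]
        # note: cv2's model distorts 1+k1 r^2, as given
        o=world([0,0,0],d); ray=np.array(d["R"]).T@np.r_[n,1]
        print(c,"ellipse",u,v,ax,an,(o+ray*(.024-o[2])/ray[2]).round(4))
print(current_clock(),current_ee_pos())
E
```

```text
[2.22144147 2.22144147 0.        ] [-7.62541727e-01  3.29327364e-01  1.36809729e+00 -4.44089210e-16
  1.44416800e+00 -7.62541727e-01]
wrist lime_center 0.75 [ 0.5394 -0.3533  0.0208]
wrist garlic_center 0.65 [ 0.5855 -0.2572  0.0276]
wrist mandarin_center 0.82 [ 0.4579 -0.2366  0.0247]
wrist ellipse 279.4512939453125 181.49148559570312 (39.755210876464844, 42.608375549316406) 79.34391021728516 [ 0.541  -0.3541  0.024 ]
top garlic_center 0.57 [ 0.5847 -0.2536  0.0244]
top garlic_center 0.23 [0.6252 0.0537 0.2359]
scene lime_center 0.95 [ 0.5418 -0.3513  0.0211]
scene lime 0.88 [ 0.5429 -0.3485 -0.0022]
scene garlic_center 0.79 [ 0.5876 -0.2533  0.027 ]
scene mandarin_center 0.76 [ 0.4617 -0.2315  0.0247]
scene ellipse 348.3177185058594 326.2210693359375 (20.52823257446289, 22.37322425842285) 148.70448303222656 [ 0.5385 -0.3554  0.024 ]
6.2083 [ 0.54102203 -0.35098597  0.24995993]
```

View pics/b.png

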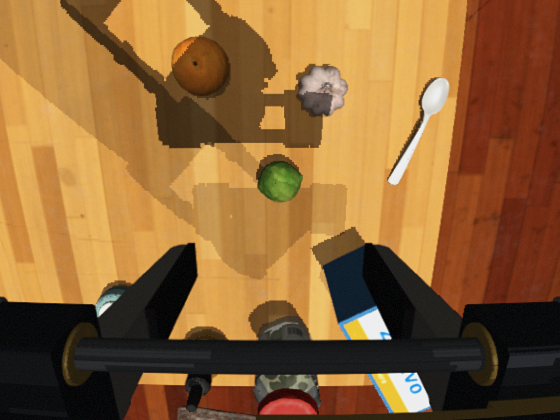

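```bash
cat >> h.py <<'E'
T0=np.array([.5249,.0825,.105]); YAW=-.292; CX=.1506
TR=Ro.from_euler('z',YAW).as_matrix()@Ro.from_euler('y',-np.radians(25)).as_matrix()
def tw(x,y,z): return list(T0+TR@np.array([x,y,z]))
SQ=rot(TR[:,1],-TR[:,2])
E
python3 - <<'E'
from h import *
line_to([.541,-.353,.08]); line_to([.541,-.353,.032],max_speed=.06)
set_gripper(0,8); print("grip",current_opening(),current_grip_force())
line_to([.541,-.353,.25]); print(current_opening()*92,current_grip_force())
r=pick(tw(.045,0,.15),SQ)
print(inverse_kinematics(tw(.045,0,.04),list(r)),tw(.045,0,.04))
goto([.40,-.15,.40],list(r))
goto(tw(.045,0,.16),list(r))
im=[]
for c,d in look(["lime_center","blades","trough","plate_face","handle","splash_top","pusher"],("wrist","top","scene")):
    if c!="top": im.append(d["pixels"])
cv2.imwrite("pics/c.png",cv2.resize(np.hstack(im),(800,300),interpolation=cv2.INTER_AREA))
print(current_opening()*92,current_grip_force(),current_clock())
E
```

```text
grip 0.53370693432203 8.000010141113307
49.49578356831541 7.999896161418292
[-0.0182584  -0.08613595  2.06553745 -0.16888854  0.74735485 -1.19717991] [np.float64(0.5477683181119802), np.float64(0.07562596216380005), np.float64(0.16027013325979747)]
wrist lime_center 0.62 [0.5038 0.0876 0.2599]
wrist trough 0.68 [0.524  0.0796 0.1031]
wrist trough 0.21 [ 0.5824 -0.2574  0.0244]
wrist handle 0.62 [0.6218 0.047  0.2399]
top lime_center 0.68 [ 0.4593 -0.2254  0.0267]
top lime_center 0.54 [0.5025 0.0908 0.2612]
top blades 0.32 [0.5148 0.0862 0.241 ]
top trough 0.68 [0.5236 0.0836 0.11  ]
top plate_face 0.96 [0.6154 0.0499 0.1798]
top handle 0.94 [0.6261 0.0553 0.2316]
top handle 0.74 [ 0.5826 -0.2531  0.026 ]
top splash_top 0.71 [0.6243 0.0495 0.3608]
top pusher 0.97 [0.6561 0.0428 0.1663]
scene lime_center 0.66 [0.5027 0.0912 0.2585]
scene blades 0.73 [0.5146 0.0904 0.1275]
scene trough 0.77 [0.5155 0.0835 0.1005]
scene plate_face 0.77 [0.6124 0.0567 0.1814]
scene handle 0.65 [0.6211 0.0558 0.2356]
scene splash_top 0.81 [0.6269 0.0507 0.3564]
scene pusher 0.59 [0.6518 0.043  0.1697]
49.29418609438695 7.999896665642154 14.2583
```

View pics/c.png

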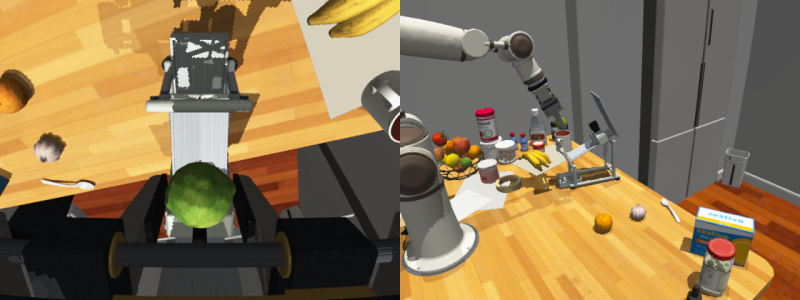

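```bash
python3 - <<'E'
from h import *
line_to(tw(.045,0,.08)); line_to(tw(.045,0,.041),max_speed=.05)
print(current_contact_force(),current_opening()*92)
set_gripper(.75); hold(.3)
line_to(tw(.045,0,.15)); hold(.3)
im=[]
for c,d in look(["lime_center","plate_face","handle"],("wrist","top","scene")):
    if c!="wrist": im.append(d["pixels"][60:340,160:440] if c=="top" else d["pixels"][150:290,180:320])
cv2.imwrite("pics/d.png",np.hstack([cv2.resize(i,(400,400)) for i in im]))
print("exp lime",tw(.026,0,.028),current_clock())
E
```

```text
[-0.39833474 -0.46947414 -0.31286343] 49.32590599632236
wrist lime_center 0.96 [0.5305 0.0751 0.138 ]
wrist plate_face 0.64 [0.6134 0.0558 0.1799]
top lime_center 0.67 [ 0.5841 -0.2572  0.0267]
top lime_center 0.58 [0.5322 0.0806 0.1395]
top plate_face 0.57 [0.618  0.0509 0.18  ]
top handle 0.6 [0.6225 0.0511 0.2343]
top handle 0.54 [ 0.5842 -0.2531  0.0263]
scene lime_center 0.72 [0.5309 0.0773 0.1366]
scene plate_face 0.69 [0.5137 0.09   0.1291]
scene plate_face 0.59 [0.614  0.0574 0.1795]
scene handle 0.72 [0.6222 0.0562 0.2365]
exp lime [np.float64(0.5361341316231816), np.float64(0.0791231077661044), np.float64(0.14136469284228437)] 18.425
```

View pics/d.png

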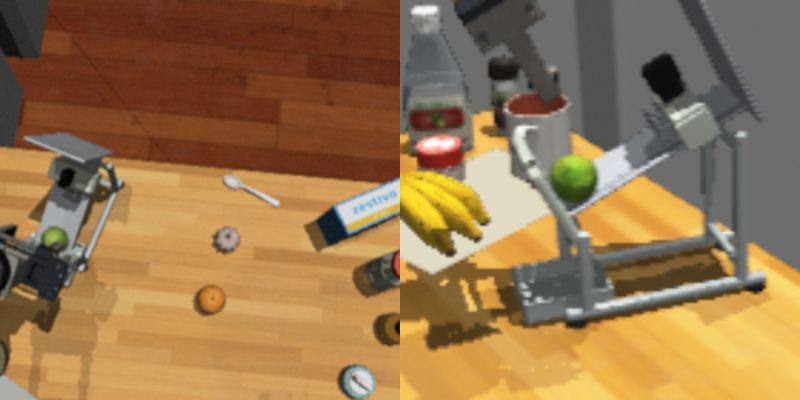

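```bash
python3 - <<'E'
from h import *
g=lambda: float(np.array(current_contact_force())@TR[:,0])
line_to(tw(CX,0,.16)); line_to(tw(CX,0,.11)); line_to(tw(CX,0,.081),max_speed=.06)
print(current_contact_force()); f0=g()
set_gripper(0,35); hold(.2); print("open mm",current_opening()*92,current_grip_force(),np.array(current_contact_force()).round(1),f0)
line_to(tw(CX-.03,0,.081),max_speed=.04); print("g",g())
line_to(tw(CX-.05,0,.081),max_speed=.03); print("g",g())
F=[]
for k in range(4):
    line_to(tw(CX-.051-.001*k,0,.081),max_speed=.01); F.append(g())
print(F,current_opening()*92,current_clock(),np.array(current_contact_force()).round(1))
e=TR.T@(np.array(current_ee_pos())-T0); print(e.round(4))
for c,d in look(["handle","plate_face","lime_center"],("scene","wrist")): pass
E
```

```text
[-0.22776273 -0.57399482  0.48631745]
open mm 15.853129312132756 35.00092327594757 [-3.8 -4.7  0.2] 0.1575949809446134
g 7.699807333365706
g 8.00136601070032
[9.61164880996704, 8.982891860756286, 8.925042243523118, 9.23278819498228] 15.384841013701175 24.1583 [10.2 -7.9 -3.9]
[ 0.0991 -0.001   0.081 ]
scene handle 0.73 [0.5771 0.0694 0.2168]
scene plate_face 0.8 [0.5678 0.0705 0.161 ]
scene lime_center 0.58 [0.5318 0.0794 0.1357]
wrist handle 0.91 [0.5793 0.0621 0.2139]
wrist plate_face 0.96 [0.5662 0.0693 0.1602]
wrist lime_center 0.75 [0.5296 0.0752 0.1386]
wrist lime_center 0.3 [0.5102 0.0859 0.1339]
```

```bash
python3 - <<'E'
from h import *
def g(): return float(np.mean([np.array(current_contact_force())@TR[:,0] for _ in range(4)]))
ex=lambda: (TR.T@(np.array(current_ee_pos())-T0))[0]*1000
x=CX-.054; L=[]; n=0
while x>.070:
    x-=.0007; line_to(tw(x,0,.081),max_speed=.01); f=g(); L.append((round(x*1000,1),round(ex(),2),round(f,2)))
    if f>13.0: break
print(*L,sep="\n"); print(current_clock())
E
```

```text
(95.9, np.float64(98.47), 9.97)
(95.2, np.float64(97.77), 8.99)
(94.5, np.float64(97.08), 10.12)
(93.8, np.float64(96.37), 9.61)
(93.1, np.float64(95.68), 9.67)
(92.4, np.float64(94.99), 9.71)
(91.7, np.float64(94.27), 9.31)
(91.0, np.float64(93.56), 9.46)
(90.3, np.float64(92.86), 9.13)
(89.6, np.float64(92.2), 10.09)
(88.9, np.float64(91.49), 9.76)
(88.2, np.float64(90.75), 9.31)
(87.5, np.float64(90.1), 9.09)
(86.8, np.float64(89.36), 8.92)
(86.1, np.float64(88.65), 10.12)
(85.4, np.float64(87.99), 9.8)
(84.7, np.float64(87.26), 10.1)
(84.0, np.float64(86.56), 9.7)
(83.3, np.float64(85.86), 9.49)
(82.6, np.float64(85.17), 9.79)
(81.9, np.float64(84.52), 10.3)
(81.2, np.float64(84.02), 10.44)
(80.5, np.float64(83.58), 12.0)
(79.8, np.float64(83.21), 13.18)
30.5583
```

```bash
python3 - <<'E'
from h import *
def g(): return float(np.mean([np.array(current_contact_force())@TR[:,0] for _ in range(6)]))
ex=lambda: (TR.T@(np.array(current_ee_pos())-T0))[0]*1000
x=.0798
while x>.074:
    x-=.0005; line_to(tw(x,0,.081),max_speed=.01); hold(.1); f=g(); print(round(x*1000,1),round(ex(),2),round(f,2))
    if f>16.2: break
hold(.3); print(g(),current_clock())
for c,d in look(["handle","plate_face","lime_center"],("scene","wrist")): pass
E
```

```text
79.3 83.03 12.97
78.8 82.74 14.82
78.3 82.5 15.23
77.8 82.25 16.32
15.418554692745175 32.2583
scene handle 0.73 [ 0.5913 -0.2547  0.0256]
scene handle 0.63 [0.5636 0.0732 0.2078]
scene plate_face 0.71 [0.5511 0.0743 0.1509]
scene plate_face 0.48 [ 0.5868 -0.2528  0.0268]
scene lime_center 0.59 [0.5319 0.0769 0.1374]
wrist handle 0.91 [0.5653 0.065  0.2105]
wrist plate_face 0.84 [0.5524 0.0746 0.1507]
wrist lime_center 0.8 [0.5302 0.0756 0.1404]
```

```bash
python3 - <<'E'
from h import *
def g(): return float(np.mean([np.array(current_contact_force())@TR[:,0] for _ in range(6)]))
ex=lambda: (TR.T@(np.array(current_ee_pos())-T0))[0]*1000
x=.0778
for b in (.001,.002,.003,.004):
    line_to(tw(x+b,0,.081),max_speed=.01); print(b,round(ex(),2),round(g(),2))
set_gripper(.75); hold(.2); xx=ex()/1000
line_to(tw(xx,0,.16)); hold(.3)
line_to(tw(.03,0,.24)); hold(.3)
im=[]
for c,d in look(["handle","plate_face","lime_center","pusher"],("top","scene","wrist")):
    im.append(d["pixels"][150:290,180:320] if c=="scene" else d["pixels"])
cv2.imwrite("pics/e.png",np.hstack([cv2.resize(i,(400,400)) for i in im[1:]]))
print(current_clock())
E
```

```text
0.001 82.35 12.95
0.002 82.39 7.76
0.003 82.44 5.18
0.004 82.52 1.72
top handle 0.91 [0.5648 0.0706 0.2033]
top plate_face 0.63 [0.5611 0.0676 0.1499]
top lime_center 0.73 [0.5325 0.0798 0.1408]
top pusher 0.73 [0.5979 0.0586 0.14  ]
scene handle 0.66 [0.5659 0.0717 0.2091]
scene plate_face 0.91 [0.5553 0.0761 0.1509]
scene lime_center 0.66 [0.5302 0.0787 0.1311]
scene lime_center 0.44 [ 0.5894 -0.2497  0.0229]
scene pusher 0.74 [0.5913 0.0632 0.1425]
scene pusher 0.71 [0.5194 0.0876 0.0999]
wrist handle 0.93 [0.5645 0.0661 0.2093]
wrist plate_face 0.73 [0.5503 0.0744 0.1516]
wrist plate_face 0.36 [ 0.5827 -0.255   0.0282]
wrist lime_center 0.73 [0.51   0.0873 0.1334]
wrist pusher 0.86 [0.5927 0.0595 0.1404]
wrist pusher 0.56 [0.5539 0.0738 0.1502]
37.5583
```

View pics/e.png

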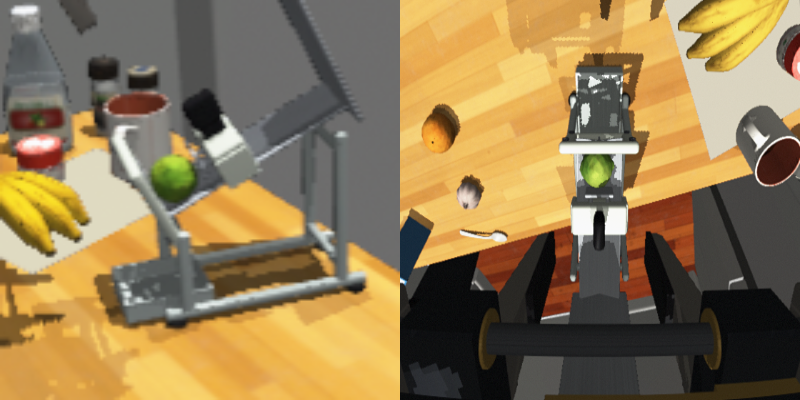

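The lime at (172,178) left and (598,170) right sits between the blades and the plate. The carriage has stayed put and the gripper is clear.

```bash
python3 -c "
from h import *
print(np.array(current_contact_force()).round(2)); print(job_done())"
```

```text
[0.2  0.38 0.28]
the job is handed in; nothing more can be done
None
```

The job is handed in: the lime lies against the blades with the carriage let go, pressing it with about 6 to 7 N as estimated from the push force (no verdict came back), and I did not touch the mandarin or the garlic.

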